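Hook the blue bowl in from the back of the counter

TASK

The blue bowl has ended up at the back of the counter. Pick up the red-handled hook by its handle, lower its tip inside the blue bowl and drag the bowl along the counter until it stands wholly on the round cork mat, without lifting or tipping it, without touching it with the gripper or arm, and without shifting the white bowl. Then lift the hook out and lay it down flat on the counter, clear of the blue bowl.

Things in the scene. Friction and masses are not known exactly. Their poses are not given: they have to be found in the camera images.
- hook_grip (a point): middle of the hook's red handle (120 mm along x, 22 wide, 26 high), lying flat; loose, 0.14 kg, balances about 12 mm ahead. x points to the hook end, z up. From x=60 an 8 mm metal rod rises to z=+43 by x=86, runs level to x=150, then goes straight down as a prong (8 mm thick) on the axis x=150, y=0, its tip at z=-13, level with the handle's underside. Not the wooden spoon.
- blue_bowl: the empty round blue bowl to fetch, at the back of the counter, loose, 0.15 to 0.31 kg: outer radius 50 mm at the foot, 56 mm at the rim, 48 mm high, wall 4 mm, inner floor 5 mm above its origin. Origin: centre of its underside; z up. Not the blue mug.
- white_bowl: a white bowl of the same shape and size at the back beside the blue one, on its left or right; it must stay where it is. Origin: centre of its underside; z up.
- mat: the round cork mat, fixed, 250 mm across and 1 mm thin, lying nearer the robot; things slide onto it without a step. Origin: its centre, on the counter; z up.
Not all that is in view belongs to the job. There is more than one size of the part that bears hook_grip; the job needs the smaller.

How it is judged:
By the outcome, as a careful person would: the job done as asked, in the order asked, and still so for the second after the job is handed in, with the robot touching nothing.
It also fails if it takes over 56 s, if anything falls off the work surface, if the arm or the gripper's body presses on something with over 40 N, if the wrist force passes 120 N, or if a joint passes its speed limit or range.

ROBOT

A 6-joint arm with a two-finger parallel gripper is mounted at the origin on the work surface. World frame = base frame: x ahead of the robot, y to its left, z up, the work surface at z = 0. Lengths are in m, angles in degrees, forces in N, time in s.
With the tool pointing down it reaches from about 0.3 to 0.75 m from the base axis. Payload 8.5 kg.
Tool frame: the origin (TCP) lies on the centre line of the jaws, within the pads' length; the fingertips stand 11 mm ahead of it and the grasp point (between the pads) lies 8 mm behind it; x points along the fingers, y is the direction in which the jaws open and shut, and the axes are right-handed (so a half turn about x gives the same grasp; the last joint's range is limited). The gripper opens to 85 mm and grips with 20 to 120 N. Pads are 22 mm wide; open, the fingers measure 114 mm over their backs; the gripper's body (76 mm by 85 mm) begins 54 mm behind the grasp point. The pads swing forward as they close: fully open they stand 13 mm farther back than shut.
Start: joints at [-85.617, 21.807, 74.336, -0, 83.858, -12.336], TCP at [0.158, -0.527, 0.242] pointing down, gripper open.
Joint ranges: [-178.18, 178.18], [-50.72, 133.34], [12.68, 142.11], [-81.47, 261.47], [9.98, 163.14], [-165.26, 165.26]. Speed limits (degrees/s): [136.94, 136.94, 180, 180, 180, 180].

INTERFACE

Orientations are given as a 3x3 rotation matrix whose columns are the frame's x, y, z axes.
In Python, from rig import env gives the robot as it stands.
- The arm moves only by the tool carry_out, never from a script. Its argument "motion" is a list that holds one entry, the list of rows, each a list of 7 numbers: the shift along the tool's x, y, z in cm, then the turn, a rotation vector about the tool's x, y, z in rad, then the finger opening in cm, from 0 to 8.54. A call has 1 to 5 rows; each row is the pose to reach, as a shift and turn from the pose commanded when the call began, along the tool's axes at that moment; what a row does not reach only later rows make up. A row lasts 1/12 s, in which the tool goes at most 41.7 mm and 7.16 degrees, less where a joint would pass 70% of its speed; a pose out of reach is approached as far as the arm can. A call with a gripper value outside its range is refused whole. The fingers move at their own pace and stop on an object; "grip_force" is the grip in N (left out, the last holds). Time passes only in rows, so rows that repeat a pose let the fingers close. It gives the time, the measured TCP pose, the force and the opening at its end, in the units of the state.
- env.observe(): the state, without advancing time (a new reading comes with each control period).
- env.get_image(name): name is "scene" or "top" or "wrist"; returns a dict with "image" (384x512x3 uint8, red, green, blue), "fov_y" (degrees; the focal length in pixels is half the picture's height over the tangent of half this angle, whatever the lens; pixels are square), "cx", "cy" (the principal point, pixels), "R" (3x3) and "t" (3): a world point X has camera coordinates R X + t. Camera axes: x right, y down, z forward; pixel columns grow to the right and rows downward; lengths in m; the calibration is good to about 2 mm. The wrist camera is an equidistant fisheye: a pixel r from the principal point sees the ray r / f radians off the axis. A picture is of the moment at which its call begins. There is no depth.
- env.close_job(): hands the job in, once; it reports no verdict.
The state is a dict: "time_s": time; "q": joint angles; "qvel": joint speeds; "joint_efforts": joint torques, N m; "position": TCP position; "tool_rot": TCP orientation; "ft_force": force on the tool from outside, world axes, zero at the start; "wrist_torque": the same for the moment, N m; "grip_width": finger opening in m.
Only numpy, scipy, OpenCV 4.12 (cv2) and the standard library are available. Lean on these libraries where they do the work, as an engineer would, in place of code of your own. Each camera call takes 0.05 s, during which the arm holds its last target. There are 200 camera calls.

## Working session

There is one attempt and no reset: what is moved stays moved. The work goes in short steps, Python scripts to look and compute and a tool call to move; the robot and the scene stay as the last step left them, time stands still between calls to the robot, and variables do not carry over. Pictures are saved under pics/ and viewed, on a budget of 10 in all, crops included, one or two more only if the job needs it, and the job is handed in when it is done.

Besides the shell and the picture viewer there is one more tool, called by a JSON object that holds its "fn" and its "kwargs", one argument or row to a line. carry_out: Moves the arm, as the interface text tells. Its arguments: {"type":"object","properties":{"motion":{"type":"array","items":{"type":"array","items":{"type":"array","items":{"type":"number"}}}},"grip_force":{"type":"number"}},"required":["motion"]}

```bash
mkdir -p pics; ls; cat > h.py <<'E'
import numpy as np, cv2
from rig import env
def cam(n,save=None):
    d=env.get_image(n)
    if save: cv2.imwrite('pics/'+save,d['image'][:,:,::-1])
    return d
def ray(d,u,v,z=0.,fish=False):
    f=d['image'].shape[0]/2/np.tan(np.radians(d['fov_y'])/2)
    x=np.array([(u-d['cx'])/f,(v-d['cy'])/f]);r=np.linalg.norm(x)
    c=np.append(x,1) if not fish else np.append(x/r*np.sin(r),np.cos(r))
    R=np.array(d['R']);t=np.array(d['t']);o=-R.T@t;w=R.T@c
    return o+w*(z-o[2])/w[2]
def proj(d,X):
    f=d['image'].shape[0]/2/np.tan(np.radians(d['fov_y'])/2)
    c=np.array(d['R'])@np.array(X)+np.array(d['t']);return c[:2]/c[2]*f+[d['cx'],d['cy']]
E
python3 - <<'E'
from h import *
import pickle
a=cam('top');b=cam('scene');pickle.dump((a,b),open('ab.pkl','wb'))
cv2.imwrite('pics/top.png',cv2.resize(a['image'][:,:,::-1],(800,600),interpolation=cv2.INTER_CUBIC))
cv2.imwrite('pics/scene.png',cv2.resize(b['image'][:,:,::-1],(800,600),interpolation=cv2.INTER_CUBIC))
for d in(a,b): print(d['fov_y'],d['cx'],d['cy'],np.array(d['R']).round(3).tolist(),np.array(d['t']).round(3))
print(env.observe())
E
```

```text
pics
42.286630934833624 256.1443359313713 195.86683130066658 [[0.025, -1.0, 0.01], [-0.994, -0.026, -0.102], [0.102, -0.007, -0.995]] [-0.059  0.487  1.435]
49.33013454286597 258.8798068171699 192.5120385809676 [[-0.588, 0.809, -0.006], [0.543, 0.388, -0.745], [-0.6, -0.441, -0.667]] [ 0.31  -0.212  1.598]
{'time_s': 0.1, 'q': array([-8.56168061e+01,  2.18386524e+01,  7.43771288e+01, -7.02712343e-06,
        8.38578699e+01, -1.23375059e+01]), 'qvel': array([-0.01578138, -0.02401717, -0.10289796, -0.0067527 , -0.05149542,
        0.02775467]), 'joint_efforts': array([ 2.82191832e-03, -4.49224198e+01, -2.31655079e+01, -1.99048973e-04,
        3.67552871e-03,  4.82373309e-06]), 'position': array([ 0.15820248, -0.52651582,  0.24177856]), 'tool_rot': array([[-9.83643940e-05,  2.87706494e-01, -9.57718624e-01],
       [ 1.28168463e-03, -9.57717806e-01, -2.87706380e-01],
       [-9.99999174e-01, -1.25579330e-03, -2.74543660e-04]]), 'ft_force': array([0.2382455 , 0.18555098, 0.18907635]), 'wrist_torque': array([-0.0174156 ,  0.01356994,  0.00461841]), 'grip_width': 0.08520989832695822}
```

View pics/top.png

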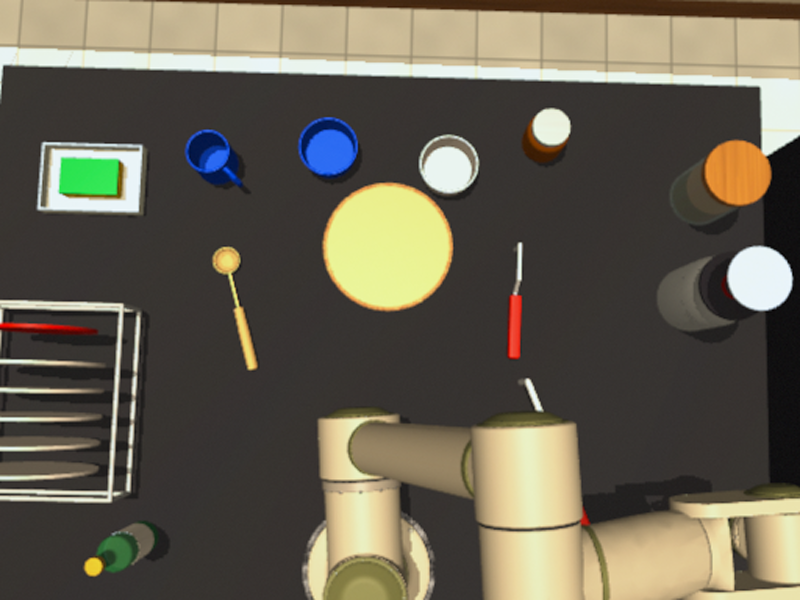

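View pics/scene.png

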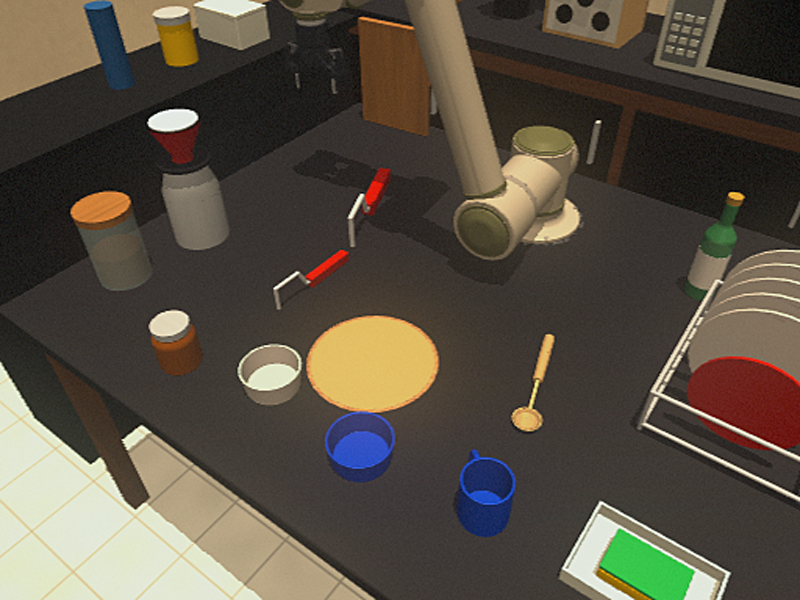

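Top view: the blue bowl's rim is centred at about (329,148), white bowl (448,165), mat (388,246). The front hook has its handle at (515,326) and rod end at (519,245). The second hook, under the arm, looks larger.

```bash
python3 - <<'E'
from h import *
import pickle
a,b=pickle.load(open('ab.pkl','rb'))
s=1.5625
for d,l in((a,[('h_near',514,358,.026),('h_far',516,295,.026),('rodend',519.5,243,.06),('bluerim',329,147,.048),('whiterim',448.5,165,.048),('mat',388,246,.001),('matL',323,246,.001),('matR',453,246,.001)]),
 (b,[('h_near',343,254,.026),('h_far',311,282,.026),('rodend',278,290,.06),('tip',279,306,0),('bluerim',360,443,.048),('whiterim',270,366,.048),('mat',373,363,.001),('BIGnear',384,170,.036),('BIGfar',370,210,.036),('BIGtip',352,244,0)])):
  for n,u,v,z in l: print(n,ray(d,u/s,v/s,z).round(4))
  print()
im=a['image'][145:240,290:370,::-1]
im2=b['image'][135:205,165:235,::-1]
f=lambda i:cv2.resize(i,(400,475),interpolation=cv2.INTER_CUBIC)
cv2.imwrite('pics/c1.png',np.hstack([f(im),cv2.resize(im2,(400,475),interpolation=cv2.INTER_CUBIC)]))
E
```

```text
h_near [ 0.3962 -0.2618  0.026 ]
h_far [ 0.515  -0.2644  0.026 ]
rodend [ 0.6082 -0.2646  0.06  ]
bluerim [0.7849 0.0958 0.048 ]
whiterim [ 0.7563 -0.1309  0.048 ]
mat [ 0.6067 -0.0202  0.001 ]
matL [0.6034 0.105  0.001 ]
matR [ 0.6101 -0.1457  0.001 ]

h_near [ 0.4141 -0.2503  0.026 ]
h_far [ 0.5268 -0.2433  0.026 ]
rodend [ 0.6115 -0.2503  0.06  ]
tip [ 0.6016 -0.2683  0.    ]
bluerim [0.7962 0.1076 0.048 ]
whiterim [ 0.7609 -0.127   0.048 ]
mat [ 0.6149 -0.0103  0.001 ]
BIGnear [ 0.0901 -0.3831  0.036 ]
BIGfar [ 0.2554 -0.299   0.036 ]
BIGtip [ 0.3482 -0.2808  0.    ]
```

View pics/c1.png

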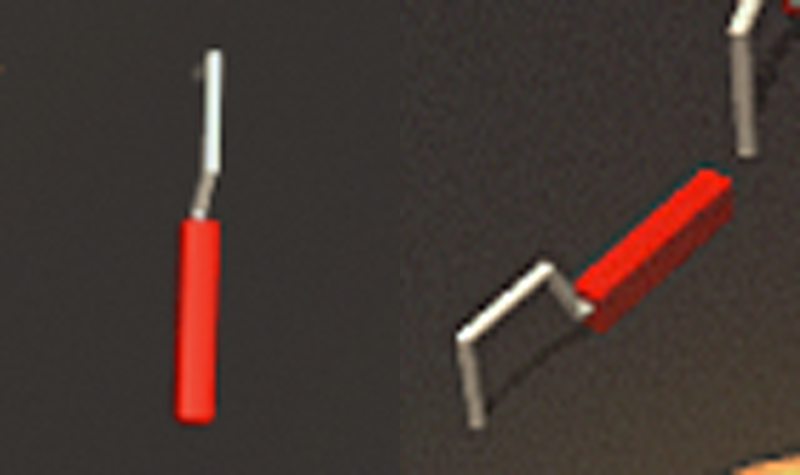

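Handle length measures about 0.12 m for the front hook and about 0.19 m for the other, so the front hook is the right one. I'm moving above it now.

{"fn": "carry_out", "kwargs": {
  "motion": [
    [[0.4,-1.7,-3.6,0.03,0,0,8.5],[0.8,-3.4,-7.2,0.06,0,0,8.5],[1.2,-5.1,-10.8,0.09,0,0,8.5],[1.6,-6.8,-14.4,0.12,0,0,8.5],[2.0,-8.5,-18.0,0.15,0,0,8.5]]
  ]
}}

```text
time_s: 0.52
position: [0.3071, -0.392, 0.2219]
tool_rot: [[-0.0, 0.139, -0.99], [0.001, -0.99, -0.139], [-1.0, -0.001, 0.0]]
ft_force: [0.7, -0.6, 0.5]
grip_width: 0.0849
```

```bash
cat >> h.py <<'E'
def go(p,hook_yaw_deg=None):
    """tool-axis shift (cm) and turn (rad) to reach TCP p, tool down, tool z = -hook x"""
    o=env.observe();R=np.array(o['tool_rot'])
    if hook_yaw_deg is None: w=np.zeros(3)
    else:
        a=np.radians(hook_yaw_deg);x=np.array([0,0,-1.]);z=-np.array([np.cos(a),np.sin(a),0])
        w=cv2.Rodrigues(R.T@np.c_[x,np.cross(z,x),z])[0].ravel()
    print('t',round(o['time_s'],2),'pos',o['position'].round(4),'hookyaw',np.degrees(np.arctan2(-R[1,2],-R[0,2])).round(2),'tilt',R[2].round(3),'F',o['ft_force'].round(2),'grip',round(o['grip_width'],4))
    print('shift',(100*R.T@(np.array(p)-o['position'])).round(2),'turn',w.round(3))
E
python3 -c "
from h import *
go([.456,-.263,.2],-0.8)"
```

```text
t 0.52 pos [ 0.3071 -0.392   0.2219] hookyaw 8.01 tilt [-1.    -0.001  0.   ] F [ 0.72 -0.56  0.47] grip 0.0849
shift [  2.2  -10.7  -16.54] turn [0.154 0.    0.001]
```

{"fn": "carry_out", "kwargs": {
  "motion": [
    [[0.5,-2.1,-3.3,0.03,0,0,8.5],[1.0,-4.3,-6.6,0.06,0,0,8.5],[1.5,-6.4,-9.9,0.09,0,0,8.5],[1.9,-8.6,-13.2,0.12,0,0,8.5],[2.2,-10.7,-16.5,0.154,0,0,8.5]]
  ]
}}

```text
time_s: 0.93
position: [0.4554, -0.2625, 0.1998]
tool_rot: [[-0.001, -0.014, -1.0], [0.001, -1.0, 0.014], [-1.0, -0.001, 0.001]]
ft_force: [1.4, -0.8, 0.6]
grip_width: 0.0851
```

```bash
python3 -c "
from h import *
import pickle
go([.456,-.263,.1],-0.8)
d=cam('wrist');pickle.dump(d,open('w.pkl','wb'))
print(d['fov_y'],d['cx'],d['cy'],d['R'],d['t'])
cv2.imwrite('pics/w1.png',cv2.resize(d['image'][:,:,::-1],(800,600),interpolation=cv2.INTER_CUBIC))"
```

```text
t 0.93 pos [ 0.4554 -0.2625  0.1998] hookyaw -0.78 tilt [-1.    -0.001  0.001] F [ 1.36 -0.82  0.63] grip 0.0851
shift [ 9.98  0.06 -0.07] turn [0.    0.001 0.001]
65.70646984690485 254.95523695931968 187.19156395151478 [[-1.26177627e-02 -9.99920281e-01 -4.72081238e-04]
 [-9.55954614e-01  1.19245108e-02  2.93272197e-01]
 [-2.93243188e-01  4.15172723e-03 -9.56028868e-01]] [-0.25731199  0.4108009   0.47447079]
```

View pics/w1.png

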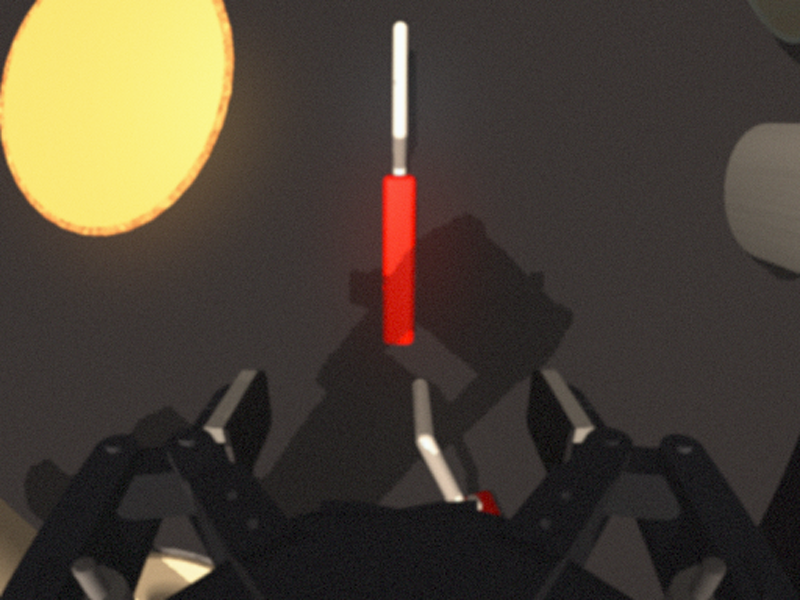

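Wrist view: handle top runs from (399,177) to (398,333), rod end is at (400,25), and the big hook's prong is at about (422,410).

```bash
python3 -c "
from h import *
import pickle
d=pickle.load(open('w.pkl','rb'));s=1.5625
for n,u,v,z in [('far',399,178,.026),('near',398.5,334,.026),('rodend',400,24,.06),('elbow',400,137,.06),('bigtip',420,383,.0),('bigrod',427,440,.08),('big tip@.08',420,383,.08)]: print(n,ray(d,u/s,v/s,z,True).round(4))
"
```

```text
far [ 0.5129 -0.2642  0.026 ]
near [ 0.4035 -0.2625  0.026 ]
rodend [ 0.6072 -0.266   0.06  ]
elbow [ 0.5387 -0.2651  0.06  ]
bigtip [ 0.3496 -0.2792  0.    ]
bigrod [ 0.3494 -0.2806  0.08  ]
big tip@.08 [ 0.3926 -0.2756  0.08  ]
```

{"fn": "carry_out", "kwargs": {
  "motion": [
    [[3.7,0.1,-0.5,0,0,0,6.0],[7.4,0.1,-0.5,0,0,0,5.0],[11.1,0.1,-0.5,0,0,0,5.0],[14.8,0.1,-0.5,0,0,0,5.0],[16.5,0.1,-0.5,0,0,0,5.0]]
  ]
}}

```text
time_s: 1.4
position: [0.4578, -0.2639, 0.0312]
tool_rot: [[-0.005, -0.012, -1.0], [0.004, -1.0, 0.012], [-1.0, -0.004, 0.005]]
ft_force: [-0.3, -0.4, 0.9]
grip_width: 0.0502
```

```bash
python3 -c "
from h import *
go([.461,-.2636,.014],-0.9)"
```

```text
t 1.4 pos [ 0.4578 -0.2639  0.0312] hookyaw -0.69 tilt [-1.    -0.004  0.005] F [-0.34 -0.39  0.92] grip 0.0502
shift [ 1.72 -0.03 -0.33] turn [0.004 0.005 0.004]
```

{"fn": "carry_out", "kwargs": {
  "motion": [
    [[0.9,0,-0.2,0,0,0,5.0],[1.7,0,-0.3,0,0,0,5.0],[1.7,0,-0.3,0,0,0,1.5],[1.7,0,-0.3,0,0,0,1.5],[1.7,0,-0.3,0,0,0,1.5]]
  ],
  "grip_force": 70
}}

```text
time_s: 1.82
position: [0.4629, -0.2658, 0.0198]
tool_rot: [[0.002, -0.012, -1.0], [-0.002, -1.0, 0.012], [-1.0, 0.002, -0.002]]
ft_force: [0.5, -0.2, -0.5]
grip_width: 0.0202
```

{"fn": "carry_out", "kwargs": {
  "motion": [
    [[0,0,0,0,0,0,1.5],[0,0,0,0,0,0,1.5]]
  ]
}}

```text
time_s: 1.98
position: [0.4629, -0.2658, 0.0196]
tool_rot: [[0.002, -0.012, -1.0], [-0.002, -1.0, 0.012], [-1.0, 0.002, -0.002]]
ft_force: [0.2, 1.4, 7.8]
grip_width: 0.0199
```

```bash
python3 -c "
from h import *
go([.461,-.2636,.014],-0.9)"
```

```text
t 1.98 pos [ 0.4629 -0.2658  0.0196] hookyaw -0.7 tilt [-1.     0.002 -0.002] F [0.16 1.44 7.84] grip 0.0199
shift [ 0.56 -0.22  0.19] turn [ 0.004 -0.002 -0.002]
```

{"fn": "carry_out", "kwargs": {
  "motion": [
    [[-2,0,0,0,0,0,1.5],[-5,0,0,0,0,0,1.5],[-8,0,0,0,0,0,1.5],[-11,0,0,0,0,0,1.5],[-11,0,0,0,0,0,1.5]]
  ]
}}

```text
time_s: 2.4
position: [0.4641, -0.2669, 0.134]
tool_rot: [[0.008, -0.012, -1.0], [-0.007, -1.0, 0.012], [-1.0, 0.007, -0.008]]
ft_force: [0.6, -0.6, -1.1]
grip_width: 0.0203
```

```bash
python3 -c "
from h import *
import pickle
go([.461,-.2636,.014],-0.9)
d=cam('wrist');pickle.dump(d,open('w.pkl','wb'))
b=cam('scene');pickle.dump(b,open('s.pkl','wb'))
i=cv2.resize(b['image'][70:250,120:300,::-1],(400,400),interpolation=cv2.INTER_CUBIC)
j=cv2.resize(d['image'][:,:,::-1],(400,300),interpolation=cv2.INTER_CUBIC)
cv2.imwrite('pics/l1.png',np.hstack([i,np.vstack([j,np.zeros((100,400,3),'u1')])]))"
```

```text
t 2.4 pos [ 0.4641 -0.2669  0.134 ] hookyaw -0.68 tilt [-1.     0.007 -0.008] F [ 0.64 -0.63 -1.09] grip 0.0203
shift [12.   -0.4   0.41] turn [ 0.004 -0.008 -0.007]
```

View pics/l1.png

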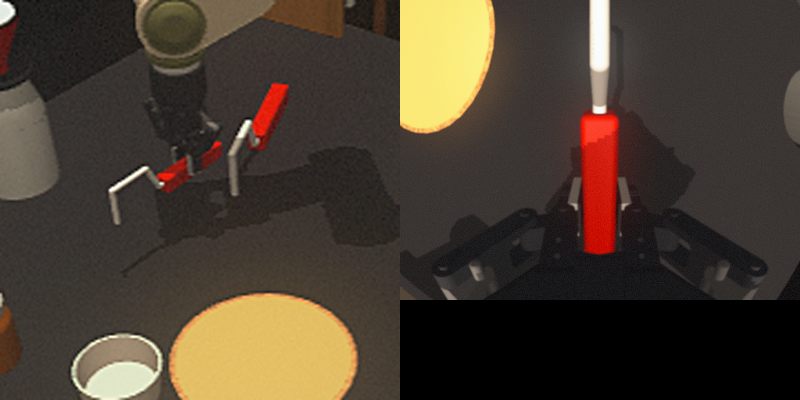

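The hook is held level. Next I'm carrying it toward the blue bowl and turning it in line with the drag direction, a hook yaw of about 33°.

{"fn": "carry_out", "kwargs": {
  "motion": [
    [[0,-2.0,-1.4,-0.04,0,0,1.5],[0,-5.0,-3.4,-0.11,0,0,1.5],[0,-8.2,-5.5,-0.18,0,0,1.5],[0,-11.4,-7.6,-0.25,0,0,1.5],[0,-14.5,-9.7,-0.32,0,0,1.5]]
  ]
}}

```text
time_s: 2.92
position: [0.5611, -0.1197, 0.1266]
tool_rot: [[-0.003, 0.306, -0.952], [0.001, -0.952, -0.306], [-1.0, -0.002, 0.002]]
ft_force: [0.3, -1.1, -1.2]
grip_width: 0.0203
```

```bash
python3 -c "
from h import *
import pickle
d=pickle.load(open('w.pkl','rb'));print('elbow',ray(d,254.7,89.6,.174,True))
go([.649,.008,.134],33)"
```

```text
elbow [ 0.53985725 -0.26805688  0.174     ]
t 2.92 pos [ 0.5611 -0.1197  0.1266] hookyaw 17.81 tilt [-1.    -0.002  0.002] F [ 0.31 -1.06 -1.21] grip 0.0203
shift [ -0.75  -9.47 -12.27] turn [-0.265  0.002  0.002]
```

{"fn": "carry_out", "kwargs": {
  "motion": [
    [[-0.2,-2.2,-2.9,-0.06,0,0,1.5],[-0.5,-4.5,-5.8,-0.12,0,0,1.5],[-0.7,-6.8,-8.8,-0.18,0,0,1.5],[-0.8,-9.0,-11.8,-0.24,0,0,1.5],[-0.8,-9.5,-12.3,-0.265,0.002,0.002,1.5]]
  ]
}}

```text
time_s: 3.33
position: [0.6512, 0.0109, 0.1343]
tool_rot: [[0.001, 0.548, -0.837], [0.001, -0.837, -0.548], [-1.0, 0.0, -0.002]]
ft_force: [-1.3, 0.7, -1.2]
grip_width: 0.0207
```

```bash
python3 -c "
from h import *
import pickle
go([.649,.008,.134],33)
d=cam('wrist');a=cam('top');pickle.dump((d,a),open('w2.pkl','wb'))
i=cv2.resize(a['image'][60:240,150:330,::-1],(400,400),interpolation=cv2.INTER_CUBIC)
j=cv2.resize(d['image'][0:200,130:400,::-1],(400,296),interpolation=cv2.INTER_CUBIC)
cv2.imwrite('pics/l2.png',np.hstack([i,np.vstack([j,np.zeros((104,400,3),'u1')])]))"
```

```text
t 3.33 pos [0.6512 0.0109 0.1343] hookyaw 33.22 tilt [-1.     0.    -0.002] F [-1.31  0.71 -1.22] grip 0.0207
shift [0.03 0.12 0.34] turn [ 0.004 -0.002 -0.   ]
```

View pics/l2.png

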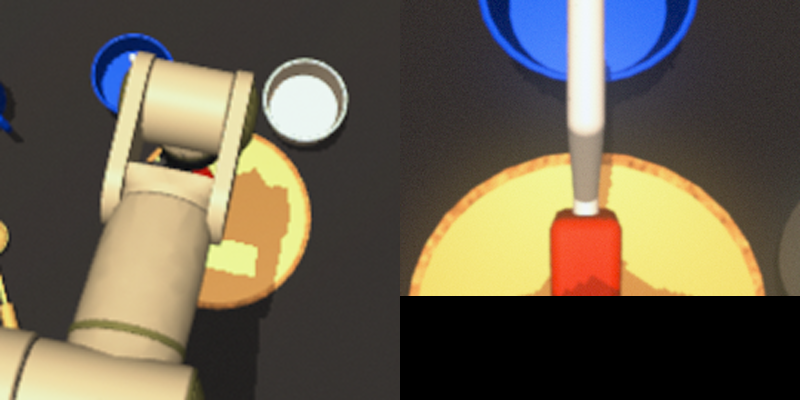

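Wrist view: the rod lies on the bowl's centreline (rim 482 to 697, rod at 587), and the near rim edge is at (588,80).

```bash
python3 -c "
from h import *
import pickle
d,a=pickle.load(open('w2.pkl','rb'))
n=ray(d,256.9,54,.048,True);h=np.array([np.cos(np.radians(33.2)),np.sin(np.radians(33.2))])
print('near rim',n,'centre',n[:2]+.056*h,'prong',np.array([.6512,.0109])+.14*h)
for u in(482,697): print(ray(d,130+(u-400)*.675,1,.048,True))
"
```

```text
near rim [0.74096145 0.06835984 0.048     ] centre [0.78782025 0.09902338] prong [0.768347   0.08755885]
[0.74879498 0.13721    0.048     ]
[0.80863827 0.04694194 0.048     ]
```

{"fn": "carry_out", "kwargs": {
  "motion": [
    [[2.2,0,0,0,0,0,1.5],[4.4,0,0,0,0,0,1.5],[6.6,0,0,0,0,0,1.5],[8.8,0,0,0,0,0,1.5],[9.8,0,0,0,0,0,1.5]]
  ]
}}

```text
time_s: 3.85
position: [0.6475, 0.0048, 0.0346]
tool_rot: [[-0.004, 0.54, -0.842], [-0.0, -0.842, -0.54], [-1.0, -0.002, 0.003]]
ft_force: [-1.0, -0.3, -2.6]
grip_width: 0.0206
```

{"fn": "carry_out", "kwargs": {
  "motion": [
    [[0,0,0,0,0,0,1.5],[0,0,0,0,0,0,1.5]]
  ]
}}

```text
time_s: 4.02
position: [0.6496, 0.0053, 0.0384]
tool_rot: [[0.002, 0.541, -0.841], [-0.001, -0.841, -0.541], [-1.0, 0.002, -0.001]]
ft_force: [0.0, -0.2, -0.5]
grip_width: 0.0204
```

```bash
python3 -c "
from h import *
go([.6512,.0109,.031],33.2)"
```

```text
t 4.02 pos [0.6496 0.0053 0.0384] hookyaw 32.74 tilt [-1.     0.002 -0.001] F [ 0.01 -0.21 -0.54] grip 0.0204
shift [ 0.74 -0.39 -0.44] turn [-0.008 -0.001 -0.002]
```

{"fn": "carry_out", "kwargs": {
  "motion": [
    [[0.3,0,0,0,0,0,1.5],[0.6,0,0,0,0,0,1.5],[0.6,0,0.4,0,0,0,1.5],[0.6,0,0.8,0,0,0,1.5],[0.6,0,1.2,0,0,0,1.5]]
  ]
}}

```text
time_s: 4.43
position: [0.6395, -0.0006, 0.0327]
tool_rot: [[0.003, 0.542, -0.84], [-0.001, -0.84, -0.542], [-1.0, 0.003, -0.002]]
ft_force: [0.1, -0.2, -1.0]
grip_width: 0.0202
```

{"fn": "carry_out", "kwargs": {
  "motion": [
    [[0,0,0.5,0,0,0,1.5],[0,0,1.0,0,0,0,1.5],[0,0,1.6,0,0,0,1.5],[0,0,2.3,0,0,0,1.5],[0,0,3.0,0,0,0,1.5]]
  ]
}}

```text
time_s: 4.85
position: [0.6141, -0.017, 0.0324]
tool_rot: [[0.003, 0.542, -0.84], [-0.001, -0.84, -0.542], [-1.0, 0.002, -0.002]]
ft_force: [0.7, 0.1, -1.5]
grip_width: 0.0201
```

```bash
python3 -c "
from h import *
import pickle
go([.6512-.188,.0109-.123,.032],33.2)
d=cam('wrist');a=cam('top');pickle.dump((d,a),open('w3.pkl','wb'))
i=cv2.resize(a['image'][60:240,150:330,::-1],(400,400),interpolation=cv2.INTER_CUBIC)
j=cv2.resize(d['image'][0:200,130:400,::-1],(400,296),interpolation=cv2.INTER_CUBIC)
cv2.imwrite('pics/l3.png',np.hstack([i,np.vstack([j,np.zeros((104,400,3),'u1')])]))"
```

```text
t 4.85 pos [ 0.6141 -0.017   0.0324] hookyaw 32.82 tilt [-1.     0.002 -0.002] F [ 0.75  0.09 -1.52] grip 0.0201
shift [-0.   -0.18 17.84] turn [-0.007 -0.002 -0.003]
```

View pics/l3.png

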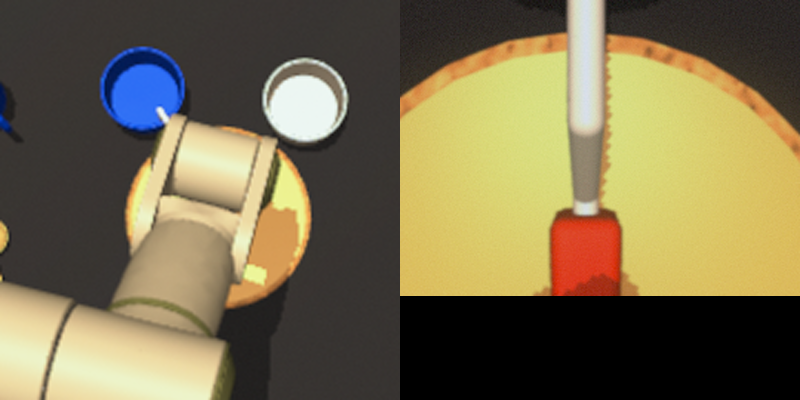

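The bowl follows the hook: its centre went from about (134,75) to (143,89) in the crop, and the white bowl hasn't moved. I'm continuing the drag for about 18 cm.

{"fn": "carry_out", "kwargs": {
  "motion": [
    [[0,0,0.8,0,0,0,1.5],[0,0,1.8,0,0,0,1.5],[0,0,2.8,0,0,0,1.5],[0,0,3.8,0,0,0,1.5],[0,0,4.8,0,0,0,1.5]]
  ]
}}

```text
time_s: 5.37
position: [0.5735, -0.0431, 0.0322]
tool_rot: [[0.003, 0.542, -0.84], [-0.001, -0.84, -0.542], [-1.0, 0.002, -0.002]]
ft_force: [0.9, 1.2, -1.0]
grip_width: 0.0206
```

{"fn": "carry_out", "kwargs": {
  "motion": [
    [[0,0,1.0,0,0,0,1.5],[0,0,2.0,0,0,0,1.5],[0,0,3.0,0,0,0,1.5],[0,0,4.0,0,0,0,1.5],[0,0,5.0,0,0,0,1.5]]
  ]
}}

```text
time_s: 5.78
position: [0.5314, -0.0703, 0.0321]
tool_rot: [[0.003, 0.542, -0.84], [-0.001, -0.84, -0.542], [-1.0, 0.002, -0.002]]
ft_force: [1.2, 0.3, -2.0]
grip_width: 0.0202
```

{"fn": "carry_out", "kwargs": {
  "motion": [
    [[0,0,1.0,0,0,0,1.5],[0,0,2.0,0,0,0,1.5],[0,0,3.0,0,0,0,1.5],[0,0,3.8,0,0,0,1.5],[0,0,4.5,0,0,0,1.5]]
  ]
}}

```text
time_s: 6.2
position: [0.4936, -0.0947, 0.032]
tool_rot: [[0.003, 0.542, -0.841], [-0.001, -0.841, -0.542], [-1.0, 0.002, -0.002]]
ft_force: [1.2, 0.6, -1.1]
grip_width: 0.0206
```

```bash
python3 -c "
from h import *
import pickle
go([.6512-.188,.0109-.123,.032],33.2)
d=cam('scene');a=cam('top');pickle.dump((d,a),open('w4.pkl','wb'))
i=cv2.resize(a['image'][60:240,150:330,::-1],(400,400),interpolation=cv2.INTER_CUBIC)
j=cv2.resize(d['image'][130:310,140:320,::-1],(400,400),interpolation=cv2.INTER_CUBIC)
cv2.imwrite('pics/l4.png',np.hstack([i,j]))"
```

```text
t 6.2 pos [ 0.4936 -0.0947  0.032 ] hookyaw 32.8 tilt [-1.     0.002 -0.002] F [ 1.23  0.61 -1.15] grip 0.0206
shift [-0.   -0.18  3.5 ] turn [-0.007 -0.002 -0.002]
```

View pics/l4.png

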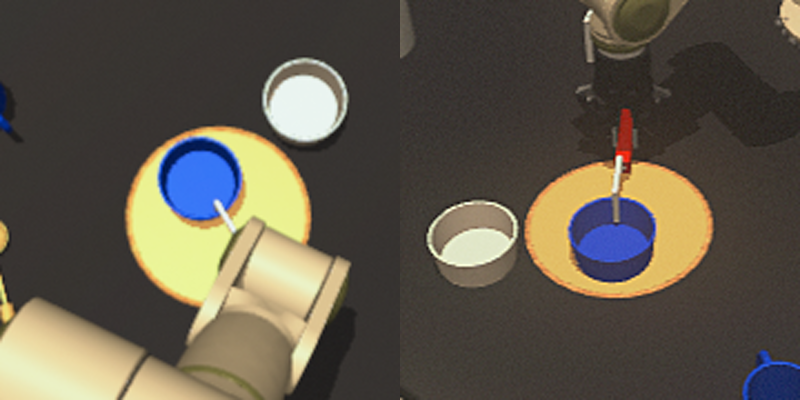

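The bowl is already wholly on the mat, with its centre about 40 mm short of the mat's centre. I'll pull 3 cm more, back the prong off the wall and lift straight up.

{"fn": "carry_out", "kwargs": {
  "motion": [
    [[0,0,0.6,0,0,0,1.5],[0,0,1.3,0,0,0,1.5],[0,0,2.0,0,0,0,1.5],[0,0,2.6,0,0,0,1.5],[0,0,3.0,0,0,0,1.5]]
  ]
}}

```text
time_s: 6.72
position: [0.4685, -0.1108, 0.032]
tool_rot: [[0.002, 0.542, -0.841], [-0.001, -0.841, -0.542], [-1.0, 0.002, -0.002]]
ft_force: [1.7, 0.5, -2.1]
grip_width: 0.0203
```

{"fn": "carry_out", "kwargs": {
  "motion": [
    [[0,0,0,0,0,0,1.5],[0,0,-0.6,0,0,0,1.5],[0,0,-1.3,0,0,0,1.5],[0,0,-1.6,0,0,0,1.5],[0,0,-1.6,0,0,0,1.5]]
  ]
}}

```text
time_s: 7.13
position: [0.4835, -0.1012, 0.0319]
tool_rot: [[0.003, 0.543, -0.84], [-0.001, -0.84, -0.543], [-1.0, 0.003, -0.002]]
ft_force: [-1.1, 0.2, -1.5]
grip_width: 0.0198
```

{"fn": "carry_out", "kwargs": {
  "motion": [
    [[-1.5,0,0,0,0,0,1.5],[-4.0,0,0,0,0,0,1.5],[-7.0,0,0,0,0,0,1.5],[-10.0,0,0,0,0,0,1.5],[-11.0,0,0,0,0,0,1.5]]
  ]
}}

```text
time_s: 7.55
position: [0.4835, -0.1019, 0.1457]
tool_rot: [[0.008, 0.543, -0.84], [-0.004, -0.84, -0.543], [-1.0, 0.007, -0.005]]
ft_force: [1.2, -0.3, -1.2]
grip_width: 0.0205
```

```bash
python3 -c "
from h import *
go([.47,-.24,.14],-10)"
```

```text
t 7.55 pos [ 0.4835 -0.1019  0.1457] hookyaw 32.86 tilt [-1.     0.007 -0.005] F [ 1.24 -0.29 -1.2 ] grip 0.0205
shift [ 0.61 10.86  8.63] turn [ 0.748 -0.007 -0.005]
```

{"fn": "carry_out", "kwargs": {
  "motion": [
    [[0,2.5,1.8,0.1,0,0,1.5],[0,5.0,3.8,0.2,0,0,1.5],[0,8.0,6.0,0.32,0,0,1.5],[0,11.0,8.5,0.44,0,0,1.5],[0,13.0,10.3,0.55,0,0,1.5]]
  ]
}}

```text
time_s: 7.97
position: [0.4659, -0.2695, 0.142]
tool_rot: [[0.003, 0.016, -1.0], [-0.002, -1.0, -0.016], [-1.0, 0.002, -0.003]]
ft_force: [-0.1, -0.1, -1.9]
grip_width: 0.0206
```

```bash
python3 -c "
from h import *
go([.463,-.266,.034],-0.8)"
```

```text
t 7.97 pos [ 0.4659 -0.2695  0.142 ] hookyaw 0.93 tilt [-1.     0.002 -0.003] F [-0.09 -0.13 -1.91] grip 0.0206
shift [10.8  -0.37  0.31] turn [ 0.03  -0.003 -0.002]
```

{"fn": "carry_out", "kwargs": {
  "motion": [
    [[2.5,-0.4,0,0.02,0,0,1.5],[5.0,-0.4,0,0.03,0,0,1.5],[7.5,-0.4,0,0.03,0,0,1.5],[10.0,-0.4,0,0.03,0,0,1.5],[11.0,-0.4,0,0.03,0,0,1.5]]
  ]
}}

```text
time_s: 8.38
position: [0.4654, -0.2617, 0.0292]
tool_rot: [[-0.001, -0.007, -1.0], [0.002, -1.0, 0.007], [-1.0, -0.002, 0.001]]
ft_force: [-0.5, 0.5, -2.1]
grip_width: 0.0203
```

{"fn": "carry_out", "kwargs": {
  "motion": [
    [[0,0,0,0,0,0,1.5],[0,0,0,0,0,0,1.5]]
  ]
}}

```text
time_s: 8.55
position: [0.4667, -0.2629, 0.0325]
tool_rot: [[0.003, -0.007, -1.0], [-0.001, -1.0, 0.007], [-1.0, 0.001, -0.003]]
ft_force: [1.0, 0.4, -1.1]
grip_width: 0.0205
```

```bash
python3 -c "
from h import *
go([.463,-.266,.0205],-0.8)"
```

```text
t 8.55 pos [ 0.4667 -0.2629  0.0325] hookyaw -0.39 tilt [-1.     0.001 -0.003] F [ 1.04  0.4  -1.09] grip 0.0205
shift [1.2  0.31 0.37] turn [ 0.007 -0.003 -0.001]
```

{"fn": "carry_out", "kwargs": {
  "motion": [
    [[0.3,0,0,0,0,0,1.5],[0.6,0,0,0,0,0,1.5],[0.9,0,0,0,0,0,1.5],[1.1,0,0,0,0,0,1.5],[1.1,0,0,0,0,0,1.5]]
  ]
}}

```text
time_s: 8.97
position: [0.4663, -0.2627, 0.0209]
tool_rot: [[0.002, -0.007, -1.0], [-0.001, -1.0, 0.007], [-1.0, 0.001, -0.002]]
ft_force: [0.1, 0.7, -1.1]
grip_width: 0.0201
```

{"fn": "carry_out", "kwargs": {
  "motion": [
    [[0.1,0,0,0,0,0,1.5],[0.1,0,0,0,0,0,1.5]]
  ]
}}

```text
time_s: 9.13
position: [0.4664, -0.2628, 0.0201]
tool_rot: [[0.003, -0.007, -1.0], [-0.001, -1.0, 0.007], [-1.0, 0.001, -0.003]]
ft_force: [-0.3, -0.0, -2.2]
grip_width: 0.0201
```

{"fn": "carry_out", "kwargs": {
  "motion": [
    [[0.05,0,0,0,0,0,1.5],[0.1,0,0,0,0,0,1.5],[0.1,0,0,0,0,0,1.5]]
  ]
}}

```text
time_s: 9.38
position: [0.4665, -0.2629, 0.0196]
tool_rot: [[0.003, -0.007, -1.0], [-0.001, -1.0, 0.007], [-1.0, 0.001, -0.003]]
ft_force: [-0.5, 1.2, 3.3]
grip_width: 0.0206
```

{"fn": "carry_out", "kwargs": {
  "motion": [
    [[0,0,0,0,0,0,2.4],[0,0,0,0,0,0,3.5],[0,0,0,0,0,0,5.0],[0,0,0,0,0,0,5.0],[0,0,0,0,0,0,5.0]]
  ]
}}

```text
time_s: 9.8
position: [0.4664, -0.2629, 0.019]
tool_rot: [[0.003, -0.007, -1.0], [-0.001, -1.0, 0.007], [-1.0, 0.001, -0.003]]
ft_force: [0.9, 0.3, 0.0]
grip_width: 0.0499
```

{"fn": "carry_out", "kwargs": {
  "motion": [
    [[-2,0,0,0,0,0,5],[-5,0,0,0,0,0,5],[-8,0,0,0,0,0,5],[-12,0,0,0,0,0,5],[-15,0,0,0,0,0,5]]
  ]
}}

```text
time_s: 10.22
position: [0.4661, -0.2628, 0.1718]
tool_rot: [[0.004, -0.007, -1.0], [-0.002, -1.0, 0.007], [-1.0, 0.002, -0.004]]
ft_force: [0.1, -0.5, 0.6]
grip_width: 0.0502
```

{"fn": "carry_out", "kwargs": {
  "motion": [
    [[-1,2.5,2.5,0,0,0,5],[-2,5,5,0,0,0,5],[-2,7.5,7.5,0,0,0,5],[-2,10,10,0,0,0,5],[-2,12,12,0,0,0,5]]
  ]
}}

```text
time_s: 10.63
position: [0.3434, -0.3831, 0.1891]
tool_rot: [[0.003, -0.008, -1.0], [-0.002, -1.0, 0.008], [-1.0, 0.002, -0.003]]
ft_force: [0.3, 0.0, 0.7]
grip_width: 0.0501
```

```bash
python3 -c "
from h import *
import pickle
go([.463,-.266,.0205],-0.8)
d=cam('scene');a=cam('top');pickle.dump((d,a),open('w5.pkl','wb'))
i=cv2.resize(a['image'][60:260,150:350,::-1],(400,400),interpolation=cv2.INTER_CUBIC)
j=cv2.resize(d['image'][110:310,120:320,::-1],(400,400),interpolation=cv2.INTER_CUBIC)
cv2.imwrite('pics/l5.png',np.hstack([i,j]))"
```

```text
t 10.63 pos [ 0.3434 -0.3831  0.1891] hookyaw -0.45 tilt [-1.     0.002 -0.003] F [0.31 0.01 0.66] grip 0.0501
shift [ 16.88 -11.83 -11.82] turn [ 0.006 -0.003 -0.002]
```

View pics/l5.png

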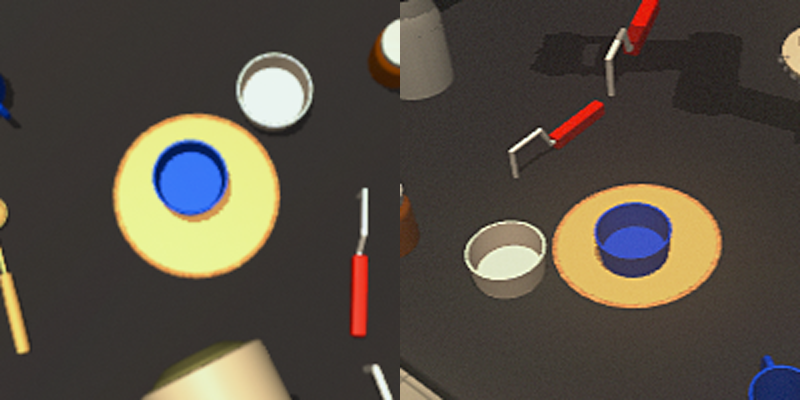

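The blue bowl is upright and well inside the mat, the hook lies flat off the mat, and the white bowl is at its original pixel (287,106). I'm handing the job in.

```bash
python3 -c "
from rig import env
print(env.close_job())"
```

```text
the job is handed in; nothing more can be done
None
```

The job is done and handed in at about 10.6 s of the 56 s allowed. I gripped the smaller red-handled hook by its handle and lowered its prong inside the blue bowl. I then dragged the bowl about 20 cm onto the cork mat, lifted the hook out, and laid it flat back where it had been lying.

- **Blue bowl:** the last top and scene pictures show it upright and wholly on the mat, about 20 mm from the mat's centre.
- **White bowl:** it is at the same pixel as at the start, (287,106).
- **Hook:** it lies flat, off the mat and clear of both bowls. The gripper is open and about 17 cm up, touching nothing.
- **Forces:** the highest wrist force reported was about 8 N, when the gripper closed on the handle. During the drag it stayed under 3 N.

**Disagreements:** positions I read from the scene camera came out about 10 mm off the other two, probably from how I read the pixels. I went by the top and wrist cameras, which agreed with each other. The measured tool height was also off by a few millimetres at times, so I allowed for that and watched the contact force.

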